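Tug-test the funnel stand's retaining pin

ROBOT

A 6-joint arm with a two-finger parallel gripper is mounted at the origin on the work surface. World frame = base frame: x ahead of the robot, y to its left, z up, the work surface at z = 0. Lengths are in m, angles in rad, forces in N, time in s.
With the tool pointing down it reaches from about 0.425 to 0.95 m from the base axis. Payload 3.5 kg.
Tool frame: the origin (TCP) lies midway between the tips of the shut fingers; the grasp point (between the pads) lies 19 mm behind it (ctrl.pinch_z is the distance from the TCP to the grasp point, in m); z points along the fingers, y is the line along which they close (so a half turn about z gives the same grasp; the last joint's range is limited). The gripper opens to 85 mm and grips with 20 to 120 N. Pads are 22 mm wide; open, the fingers measure 114 mm over their backs; the gripper's body (76 mm by 85 mm) begins 54 mm behind the grasp point. The pads swing forward as they close: fully open they stand 13 mm farther back than shut.
Start: joints at [-1.394, 0.286, 1.577, -0, 1.279, -0.15], TCP at [0.217, -0.639, 0.231] pointing down, gripper open.
Joint ranges: [-2.77, 2.77], [-0.9, 2.22], [0.21, 2.48], [-1.53, 4.67], [0.24, 2.81], [-2.84, 2.84]. Speed limits (rad/s): [2.79, 2.79, 3.14, 3.14, 3.14, 3.14].

INTERFACE

Orientations are given as a unit quaternion [x, y, z, w].
In Python, from plant import get_state, viewer, sign_off, ctrl gives the robot as it stands. The module is installed in compiled form; this text tells all that it offers.
- The arm moves only by the shell command python3 -m handwheel 'ROWS' [FORCE]. ROWS is JSON, a list that holds one entry, the list of rows, each a list of 5 numbers: the finger opening in m, from 0 to 0.0854, then the shift along the tool's x, y, z in m, then the turn about the tool's z in degrees. In form: [[[claw, x, y, z, spin], ...]]. A call has 1 to 12 rows; each row shifts and turns the commanded pose from where the row before left it, along the tool's axes as they then stand; what a row does not reach is not made up. A row lasts 1/12 s, in which the tool goes at most 41.7 mm and 7.16 degrees, less where a joint would pass 70% of its speed; a pose out of reach is approached as far as the arm can. A call is refused whole if a number of a shift passes 0.0417 or a number of a turn 7.16, either way. A call with a gripper value outside its range is refused whole. The fingers move at their own pace and stop on an object; FORCE is the grip in N (left out, the last holds). Time passes only in rows, so rows that do not move let the fingers close. It gives the time, the measured TCP pose, the force, the opening and the grip force at its end, in the units of the state.
- get_state(): the state, without advancing time (a new reading comes with each control period).
- viewer.read_camera(name): name is "scene" or "top" or "wrist"; returns the picture (480x640x3 uint8, blue, green, red); there is no depth.
- viewer.camera_params(name): a dict with "fov_y" (degrees; the focal length in pixels is half the picture's height over the tangent of half this angle, whatever the lens; pixels are square), "cx", "cy" (the principal point, pixels), "k1" (the pictures are not rectified: a ray, as slopes to the right and down, at radius r is drawn at 1 + k1 r^2 times it, then the intrinsics apply), "xyz" and "attitude" of the camera in the world; the wrist camera has in their place "hand_eye" (4x4, takes a point from camera to tool coordinates, whose origin is the TCP and whose axes are the flange's). Camera axes: x right, y up, looking along -z (the intrinsics and any distortion apply to the point x, -y, -z); pixel columns grow to the right and rows downward; lengths in m; the calibration is good to about 2 mm. A picture is of the moment at which its call begins: read the wrist's pose just before it. camera_params takes no time and is no camera call.
- sign_off(): hands the job in; it is judged then, once.
Trained networks look in the newest picture that a camera, given by its name, has taken for a name from the list of things; names that differ only in an ending like _2 or _b are one class to them, and where a whole thing is asked for, a point or a joint stands for the part that bears it (a point fixed in the world has none). Each returns a list of dicts, best first, with "confidence" (0 to 1); they miss things now and then, are a little off and sometimes report something else, mostly with a low value. They report only what shows in the picture. A call takes as long as a camera call.
- viewer.look_for(camera, name): "extent" ([left, top, width, height] as shares, 0 to 1, of the picture: columns of its width, rows of its height, round what is visible of it).
- viewer.outline_of(camera, name): "mask" (480x640 bool, what is visible of it) and "extent" ([left, top, width, height] as shares, 0 to 1, of the picture: columns of its width, rows of its height, round what is visible of it).
- viewer.pinpoint(camera, name): "xy" ([column, row] as shares, 0 to 1, of the picture: columns of its width, rows of its height: a listed point, or the origin of a listed thing).
The state is a dict: "time": time; "qpos": joint angles; "dq": joint speeds; "joint_efforts": joint torques, N m; "eef_pos": TCP position; "tcp_rot": TCP orientation; "contact_force": force on the tool from outside, world axes, zero at the start; "wrist_torque": the same for the moment, N m; "opening": opening from 0.0 (shut) to 1.0 (fully open); "finger_force": force on a finger pad.
Only numpy, scipy, OpenCV 4.12 (cv2) and the standard library are available. Lean on these libraries where they do the work, as an engineer would, in place of code of your own. Each camera call takes 0.05 s, during which the arm holds its last target. There are 200 camera calls.

TASK

Check that the retaining pin of the stand that carries the tin funnel over the swarf jar is held: grip its knob and tug it straight up with about 15 newtons, hold that pull steady for about a second, never pulling harder than 25 newtons, then let the pin back down fully home and let go. Leave the pin of the other, bare stand alone, and do not shift the glass chip bottle.

Things in the scene. Friction and masses are not known exactly. Their poses are not given: they have to be found in the camera images.
- funnel_pin_knob (a point): Centre of the knob to tug: upright plain steel cylinder, 24 mm across, 30 mm tall, this point 107 mm above the counter when home; rises with the pin. 23 mm below the knob is the bolted-down stand's strap. 150 mm beyond it (away from the robot, +-20 degrees) a glass jar with a tin funnel, 96 mm mouth, rim 142 mm up. Fits a gripper in any yaw; held by friction only, squeeze with 25 N or more.
- funnel_pin (a joint): Pull-up of the funnel stand's pin in m: 0 fully home, positive up, stop at 0.040. It only slides straight up and down. A retaining spring pulls it back: it rises 1 mm per newton of pull (after about 1 N for its weight), so 15 N is about 14 to 15 mm of lift, 25 N about 24 to 25 mm.
- bare_pin (a joint): The same pull-up (m, 0 home) of the pin of the other stand, which has the same base plate (250 x 90 mm), strap and knob but an empty ring, with no funnel and no jar. It stands left or right of the funnel stand. To be left alone.
- chip_bottle: Closed glass chip bottle with a metal cap, 56 mm across, 110 mm tall, standing loose on the counter at the left (+y); origin at the centre of its underside. A bystander, as are a rubber suction cup, a red tray clip and a chrome spindle nut, all under 40 mm tall.

How it is judged:
On the way:
1. the funnel stand's pin is held up by a steady tug of about 15 N (lifted 9 to 21 mm) for 0.6 s (value of joint funnel_pin between 0.009 and 0.021 m), for 0.6 s.
At the end, for the whole second after the job is handed in: The funnel stand's pin is back home (within 2 mm) and released, the bare stand's pin is home (within 2 mm), and the chip bottle stands upright within 20 mm of where it was (value of joint each of funnel_pin, bare_pin below 0.002 m and distance of chip_bottle from where it was at the start of the episode below 0.02 m and angle between chip_bottle's own z axis and vertical below 0.15 rad); the robot touches nothing.
It fails at once if the pin is pulled with more than 25 N (lifted over 25 mm) (value of joint funnel_pin above 0.025 m).
It fails at once if the bare stand's pin is pulled (over 4 mm) (value of joint bare_pin above 0.004 m).
It fails at once if the chip bottle is shifted over 20 mm (distance of chip_bottle from where it was at the start of the episode above 0.02 m).
It also fails if it takes over 34 s, if anything falls off the work surface, if the arm or the gripper's body presses on something with over 40 N, if the wrist force passes 120 N, or if a joint passes its speed limit or range.

## Working session

There is one attempt and no reset: what is moved stays moved. The work goes in short steps, Python scripts to look and compute and a shell command to move; the robot and the scene stay as the last step left them, time stands still between calls to the robot, and variables do not carry over. Pictures are saved under pics/ and viewed, at most 10 in all, crops included, and the job is handed in when it is done.

```bash
mkdir -p pics
cat > h.py <<'E'
import numpy as np, cv2
from scipy.spatial.transform import Rotation as R
from plant import get_state, viewer, ctrl
def cam(n):
    p=viewer.camera_params(n); f=240/np.tan(np.radians(p["fov_y"])/2)
    if n=="wrist":
        s=get_state(); T=np.eye(4); T[:3,:3]=R.from_quat(s["tcp_rot"]).as_matrix(); T[:3,3]=s["eef_pos"]
        T=T@np.array(p["hand_eye"])
    else:
        T=np.eye(4); a=np.array(p["attitude"]); T[:3,:3]=R.from_quat(a).as_matrix() if a.size==4 else a; T[:3,3]=p["xyz"]
    return f,p["cx"],p["cy"],p["k1"],T
def ray(c,u,v):
    f,cx,cy,k,T=c; d=np.array([(u-cx)/f,(v-cy)/f]); s=d.copy()
    for _ in range(30): s=d/(1+k*(s@s))
    return T[:3,3],T[:3,:3]@np.array([s[0],-s[1],-1])
def onz(c,u,v,z):
    o,d=ray(c,u,v); return o+d*(z-o[2])/d[2]
def proj(c,P):
    f,cx,cy,k,T=c; q=T[:3,:3].T@(np.array(P)-T[:3,3]); s=np.array([q[0],-q[1]])/-q[2]
    s=s*(1+k*(s@s)); return f*s[0]+cx,f*s[1]+cy
E
python3 - <<'E'
from h import *
print(get_state(), ctrl.pinch_z)
for n in("scene","top"):
    p=viewer.camera_params(n);print(n,p)
    c=cam(n); cv2.imwrite(f"pics/{n}0.png",viewer.read_camera(n))
    for t,z in(("funnel_pin_knob",.107),("chip_bottle",0)):
        for r in viewer.pinpoint(n,t):
            u,v=r["xy"][0]*640,r["xy"][1]*480; print(n,t,round(r["confidence"],2),round(u),round(v),onz(c,u,v,z).round(3))
E
```

```text
{'time': 0.0, 'qpos': array([-1.39398323e+00,  2.87204791e-01,  1.57816513e+00, -1.66255352e-05,
        1.27860322e+00, -1.50003179e-01]), 'dq': array([ 0.00078495, -0.00074657, -0.00034018,  0.00052394, -0.00092985,
        0.00066062]), 'joint_efforts': array([-3.48090889e-04, -4.05979156e+01, -2.92627430e+01, -1.34341963e-04,
        5.98694067e-03, -4.92468274e-06]), 'eef_pos': array([ 0.21660081, -0.63861348,  0.22992752]), 'tcp_rot': array([ 9.86677482e-01,  1.62684140e-01, -2.39115475e-05, -1.19003014e-03]), 'contact_force': array([0.74163662, 0.24181757, 0.43510664]), 'wrist_torque': array([ 0.04615965, -0.01126274, -0.04983943]), 'finger_force': 0.0, 'opening': 1.0033882319343603} 0.0187
scene {'fov_y': 55.372544836211326, 'cx': 321.9866068808662, 'cy': 235.99203771227877, 'k1': 0.024677680929934873, 'xyz': array([0.87401163, 0.75550212, 0.68445342]), 'attitude': array([0.11197552, 0.41607422, 0.87430051, 0.22347781])}
scene funnel_pin_knob 0.6 281 149 [ 0.443 -0.235  0.107]
scene chip_bottle 0.87 418 375 [0.497 0.432 0.   ]
top {'fov_y': 46.36987685823885, 'cx': 324.393571050044, 'cy': 242.2002209531963, 'k1': 0.05451326750681037, 'xyz': array([0.28107362, 0.10528288, 1.29767943]), 'attitude': array([ 0.07509085, -0.07219348, -0.68301834,  0.72293528])}
top funnel_pin_knob 0.48 495 300 [ 0.429 -0.25   0.107]
top chip_bottle 0.88 190 260 [0.495 0.431 0.   ]
```

View pics/scene0.png

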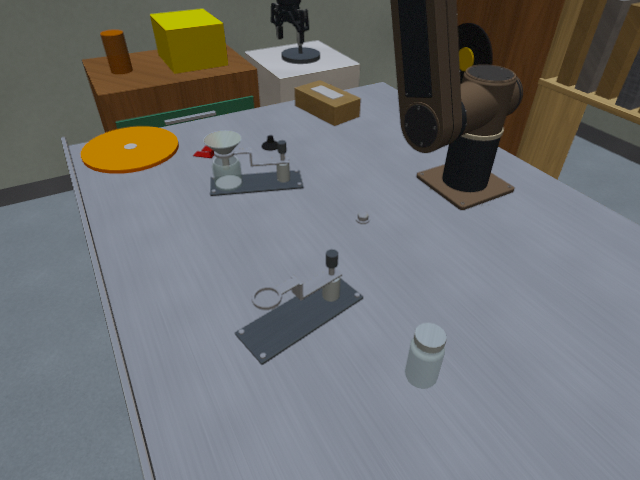

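View pics/top0.png

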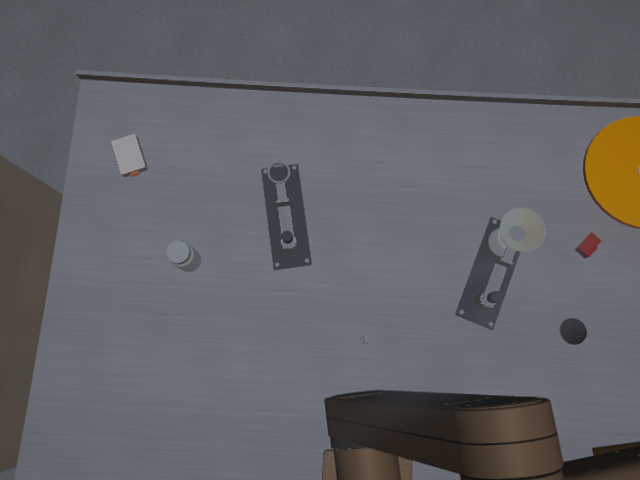

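Both pictures show the funnel stand on the right (−y), with its knob at about (282,147) in scene and (494,297) in top. The bare stand is in the middle-left and the bottle is at the far left. The network points match the funnel stand's knob.

Run:
```python
from h import *
L=[ray(cam("scene"),282,147.5),ray(cam("top"),494,297)]
A=0;b=0
for o,d in L:
    d=d/np.linalg.norm(d);M=np.eye(3)-np.outer(d,d);A=A+M;b=b+M@o
P=np.linalg.solve(A,b);print(P, onz(cam("scene"),282,147.5,.107),onz(cam("top"),494,297,.107),"funnel",onz(cam("top"),521,230,.142))
s=get_state();Rm=R.from_quat(s["tcp_rot"]).as_matrix();print(Rm.round(3));P[2]=.107;print("tool delta",Rm.T@(P-s["eef_pos"]))
print(np.array(viewer.camera_params("wrist")["hand_eye"]).round(3))
```

```text
[ 0.4345474  -0.24842457  0.10310729] [ 0.43681204 -0.24067024  0.107     ] [ 0.43497537 -0.24790832  0.107     ] funnel [ 0.57533199 -0.29469647  0.142     ]
[[ 0.947  0.321 -0.   ]
 [ 0.321 -0.947  0.001]
 [ 0.    -0.001 -1.   ]]
tool delta [ 0.33171949 -0.29990664  0.1241316 ]
[[-0.001  0.954  0.299  0.077]
 [ 1.     0.001 -0.     0.   ]
 [-0.001  0.299 -0.954 -0.142]
 [ 0.     0.     0.     1.   ]]
```

```bash
python3 -m handwheel '[[[0.085,0.0275,-0.025,0,0],[0.085,0.0275,-0.025,0,0],[0.085,0.0275,-0.025,0,0],[0.085,0.0275,-0.025,0,0],[0.085,0.0275,-0.025,0,0],[0.085,0.0275,-0.025,0,0],[0.085,0.0275,-0.025,0,0],[0.085,0.0275,-0.025,0,0],[0.085,0.0275,-0.025,0,0],[0.085,0.0275,-0.025,0,0],[0.085,0.0275,-0.025,0,0],[0.085,0.0275,-0.025,0,0]]]' 40
python3 -m handwheel '[[[0.085,0,0,0,0],[0.085,0,0,0,0]]]'
python3 - <<'E'
from h import *
c=cam("wrist");s=get_state();cv2.imwrite("pics/w1.png",viewer.read_camera("wrist"));Rm=R.from_quat(s["tcp_rot"]).as_matrix()
print(s["time"],s["eef_pos"],s["tcp_rot"],s["contact_force"])
for r in viewer.pinpoint("wrist","funnel_pin_knob"):
    u,v=r["xy"][0]*640,r["xy"][1]*480;P=onz(c,u,v,.107);print(r["confidence"],u,v,P,Rm.T@(P-s["eef_pos"]))
E
```

```text
time: 1.3
eef_pos: [0.4335, -0.2475, 0.2316]
tcp_rot: [0.987, 0.163, 0.0, 0.0]
contact_force: [0.5, -0.1, 0.5]
opening: 0.995
finger_force: 0.0
time: 1.47
eef_pos: [0.4336, -0.2477, 0.2315]
tcp_rot: [0.986, 0.165, 0.0, 0.0]
contact_force: [-0.9, -1.1, -0.1]
opening: 0.995
finger_force: 0.0
1.4667 [ 0.43357044 -0.24769786  0.23147539] [9.86348475e-01 1.64671218e-01 1.29013392e-05 2.74003652e-04] [-0.89767112 -1.05700585 -0.0752575 ]
0.94 314.368 226.704 [ 0.43831163 -0.24444706  0.107     ] [ 0.00554814 -0.00160215  0.12447418]
```

View pics/w1.png

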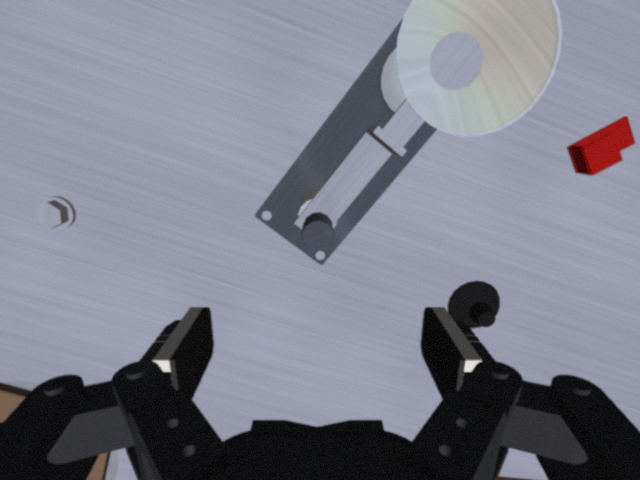

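The knob is at about (317,230), with the funnel up and to the right and clear of the fingers. The arm can descend here, offset about +5 mm in x.

```bash
python3 -m handwheel '[[[0.085,0.005,-0.001,0.01,0],[0.085,0,0,0.022,0],[0.085,0,0,0.022,0],[0.085,0,0,0.022,0],[0.085,0,0,0.022,0],[0.085,0,0,0.022,0],[0.085,0,0,0.021,0],[0.085,0,0,0,0],[0.085,0,0,0,0]]]'
python3 - <<'E'
from h import *
c=cam("wrist");s=get_state();cv2.imwrite("pics/w2.png",viewer.read_camera("wrist"));Rm=R.from_quat(s["tcp_rot"]).as_matrix()
for r in viewer.pinpoint("wrist","funnel_pin_knob"):
    u,v=r["xy"][0]*640,r["xy"][1]*480;P=onz(c,u,v,.107);print(r["confidence"],u,v,P,Rm.T@(P-s["eef_pos"]))
E
```

```text
time: 2.32
eef_pos: [0.436, -0.2468, 0.0887]
tcp_rot: [0.987, 0.162, -0.001, -0.002]
contact_force: [1.3, 0.5, 0.8]
opening: 0.995
finger_force: 0.0
0.55 319.808 331.008 [ 0.43794468 -0.24761216  0.107     ] [ 0.00152685  0.00135269 -0.01833407]
```

View pics/w2.png

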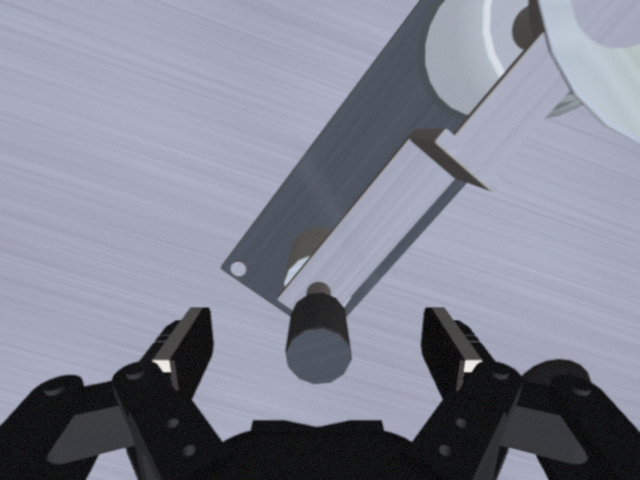

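The knob at (319,335) is centred between the pads, so I'll close on it at 40 N.

```bash
python3 -m handwheel '[[[0.06,0.001,0.001,0,0],[0.04,0,0,0,0],[0.03,0,0,0,0],[0.015,0,0,0,0],[0.01,0,0,0,0],[0.01,0,0,0,0],[0.01,0,0,0,0],[0.01,0,0,0,0],[0.01,0,0,0,0],[0.01,0,0,0,0]]]' 60
```

```text
time: 3.25
eef_pos: [0.4385, -0.2464, 0.0911]
tcp_rot: [0.987, 0.163, -0.0, -0.001]
contact_force: [-1.7, 3.5, 4.8]
opening: 0.261
finger_force: 58.6
```

```bash
python3 -m handwheel '[[[0.01,0,0,-0.002,0],[0.01,0,0,-0.002,0],[0.01,0,0,-0.002,0],[0.01,0,0,-0.002,0],[0.01,0,0,0,0],[0.01,0,0,0,0]]]'
```

```text
time: 3.75
eef_pos: [0.4384, -0.2465, 0.0975]
tcp_rot: [0.987, 0.163, -0.0, -0.001]
contact_force: [3.4, 3.2, -7.3]
opening: 0.264
finger_force: 59.1
```

```bash
python3 -m handwheel '[[[0.01,0,0,-0.002,0],[0.01,0,0,-0.002,0],[0.01,0,0,-0.002,0],[0.01,0,0,-0.002,0],[0.01,0,0,0,0],[0.01,0,0,0,0]]]'; python3 -m handwheel '[[[0.01,0,0,0,0],[0.01,0,0,0,0],[0.01,0,0,0,0]]]'
```

```text
time: 4.25
eef_pos: [0.4384, -0.2465, 0.1043]
tcp_rot: [0.987, 0.162, 0.0, -0.001]
contact_force: [6.6, 1.0, -14.4]
opening: 0.26
finger_force: 59.4
time: 4.5
eef_pos: [0.4384, -0.2464, 0.1042]
tcp_rot: [0.987, 0.162, 0.0, -0.001]
contact_force: [6.5, 0.4, -13.4]
opening: 0.267
finger_force: 59.4
```

```bash
python3 -m handwheel '[[[0.01,0,0,-0.001,0],[0.01,0,0,0,0],[0.01,0,0,0,0],[0.01,0,0,0,0],[0.01,0,0,0,0],[0.01,0,0,0,0],[0.01,0,0,0,0],[0.01,0,0,0,0],[0.01,0,0,0,0],[0.01,0,0,0,0],[0.01,0,0,0,0],[0.01,0,0,0,0]]]'; python3 -m handwheel '[[[0.01,0,0,0.003,0],[0.01,0,0,0.003,0],[0.01,0,0,0.003,0],[0.01,0,0,0.003,0],[0.01,0,0,0.002,0],[0.01,0,0,0.002,0],[0.01,0,0,0.001,0],[0.01,0,0,0,0],[0.01,0,0,0,0],[0.01,0,0,0,0]]]'
```

```text
time: 5.5
eef_pos: [0.4384, -0.2464, 0.1051]
tcp_rot: [0.987, 0.162, 0.0, -0.001]
contact_force: [7.3, 1.1, -14.1]
opening: 0.261
finger_force: 59.4
time: 6.33
eef_pos: [0.4385, -0.2465, 0.0911]
tcp_rot: [0.987, 0.163, -0.0, -0.001]
contact_force: [1.4, 5.2, 1.7]
opening: 0.256
finger_force: 60.8
```

```bash
python3 -m handwheel '[[[0.085,0,0,0,0],[0.085,0,0,0,0],[0.085,0,0,0,0],[0.085,0,0,0,0],[0.085,0,0,0,0],[0.085,0,0,0,0],[0.085,0,0,0,0],[0.085,0,0,0,0]]]'; python3 -m handwheel '[[[0.085,0,0,-0.01,0],[0.085,0,0,-0.02,0],[0.085,0,0,-0.02,0],[0.085,0,0,-0.02,0],[0.085,0,0,-0.02,0],[0.085,0,0,-0.02,0],[0.085,0,0,-0.02,0],[0.085,0,0,0,0],[0.085,0,0,0,0]]]'
python3 - <<'E'
from h import *
c=cam("wrist");cv2.imwrite("pics/w3.png",np.hstack([viewer.read_camera("wrist")[100:400,100:500],viewer.read_camera("scene")[90:390,180:580]]))
for r in viewer.pinpoint("wrist","funnel_pin_knob")[:1]:
    u,v=r["xy"][0]*640,r["xy"][1]*480;print(r["confidence"],u,v,onz(c,u,v,.107))
E
```

```text
time: 7.0
eef_pos: [0.4386, -0.2473, 0.0903]
tcp_rot: [0.987, 0.163, -0.0, 0.0]
contact_force: [-0.1, -0.2, -0.1]
opening: 0.995
finger_force: 0.0
time: 7.75
eef_pos: [0.4393, -0.2478, 0.2222]
tcp_rot: [0.987, 0.163, 0.001, 0.001]
contact_force: [-0.1, 0.2, -0.4]
opening: 0.997
finger_force: 0.0
0.56 313.088 240.096 [ 0.43662014 -0.24643302  0.107     ]
```

View pics/w3.png

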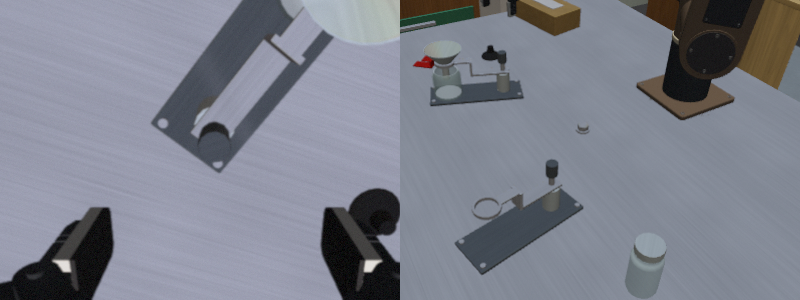

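The knob is free and back at its original pixel (282,147) in scene, and the bottle and bare stand haven't moved.

```bash
python3 -c "
from plant import sign_off;print(sign_off())"
```

```text
the job is handed in; nothing more can be done
None
```

The funnel stand's pin is held: I tugged it up with about 14 N (about 14 mm of lift) for just over a second, lowered it fully home, let go and handed the job in; the bare stand's pin and the chip bottle were not touched.

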